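# Pile two terracotta test tiles in the transport jig and click the keeper shut

## Robot

A 7-joint arm with a two-finger parallel gripper is mounted at the origin on a cart in front of the work surface, level with it; the furniture and walls round the work are solid. World frame = base frame: x ahead of the robot, y to its left, z up, the work surface at z = 0. Lengths are in m, angles in rad, forces in N, time in s.
With the tool pointing down it reaches from about 0.4 to 0.85 m from the base axis. Payload 4.5 kg.
Tool frame: the origin (TCP) lies midway between the tips of the shut fingers; the grasp point (between the pads) lies tcp_to_grasp behind it (tcp_to_grasp is the distance from the TCP to the grasp point, in m); z points along the fingers, x is the direction in which the jaws open and shut, and the axes are right-handed (so a half turn about z gives the same grasp; the last joint's range is limited). The gripper opens to 88 mm and grips with 3 to 60 N. Pads are 18 mm wide; open, the fingers measure 123 mm over their backs; the gripper's body (75 mm by 187 mm) begins 45 mm behind the grasp point.
Start: joints at [1.371, 0.689, -0.195, 1.565, 0.157, 0.902, -0.215], TCP at [0.145, -0.608, 0.199] pointing down, gripper open.
Joint ranges: [-3.01, 3.01], [-0.46, 2.08], [-1.47, 1.51], [0.13, 2.56], [-1, 4.14], [0.04, 2.09], [-2.66, 2.66]. Speed limits (rad/s): [2.57, 2.57, 3.14, 3.14, 3.14, 3.14, 3.14].

## Interface

Orientations are given as [roll, pitch, yaw] about the fixed x, y, z axes, in that order (R = Rz(yaw) Ry(pitch) Rx(roll)).
In Python, from plant import * gives the robot as it stands.
- The arm moves only by the tool carry_out, never from a script. Its argument "moves" is a list of rows, each an object of numbers: "hand": the finger opening in m, from 0 to 0.0881; "x", "y", "z": the shift along the world's x, y, z in m; "wx", "wy", "wz": the turn, a rotation vector about the world's x, y, z in rad. In form: [{"hand": .., "x": .., "y": .., "z": .., "wx": .., "wy": .., "wz": ..}, ...]. A call has 1 to 20 rows; each row is the pose to reach, as a shift and turn from the pose commanded when the call began; what a row does not reach only later rows make up. A row lasts 1/10 s, in which the tool goes at most 50 mm and 8.59 degrees, less where a joint would pass 70% of its speed; a pose out of reach is approached as far as the arm can. A call with a gripper value outside its range is refused whole. The fingers move at their own pace and stop on an object; "newtons" is the grip in N (left out, the last holds). Time passes only in rows, so rows that repeat a pose let the fingers close. It gives the time, the measured TCP pose, the force and the opening at its end, in the units of the state.
- get_obs(): the state, without advancing time (a new reading comes with each control period).
- get_image(name): name is "side" or "top" or "wrist"; returns a dict with "img" (400x640x3 uint8, blue, green, red), "camera_matrix" (3x3 intrinsics, pixels), "world_from_camera" (4x4, takes a point from camera to world coordinates); the wrist camera has in their place "tool_from_camera" (4x4, takes a point from camera to tool coordinates, whose origin is the TCP and whose axes are the tool frame's). Camera axes: x right, y down, z forward; pixel columns grow to the right and rows downward; lengths in m; the calibration is good to about 2 mm. A picture is of the moment at which its call begins: read the wrist's pose just before it. There is no depth.
- hand_in(): hands the job in, once; it reports no verdict.
The state is a dict: "time": time; "joints": joint angles; "joint_velocities": joint speeds; "joint_torque": joint torques, N m; "tool_pos": TCP position; "ee_rot": TCP orientation; "force": force on the tool from outside, world axes, zero at the start; "torque": the same for the moment, N m; "opening": opening from 0.0 (shut) to 1.0 (fully open).
Only numpy, scipy, OpenCV 4.12 (cv2) and the standard library are available. Lean on these libraries where they do the work, as an engineer would, in place of code of your own. Each camera call takes 0.05 s, during which the arm holds its last target. There are 200 camera calls.

## Task

Take the loose full-size terracotta tile, set it down gently and squarely on the equal tile already in the jig's nest, edges flush, and let go. Then turn the jig's wing knob clockwise (seen from above) until its detent pin clicks over the lobe and the steel keeper bar stays locked over the pile; one twist of the wrist is not enough, so regrasp. Leave the short offcut tile where it lies.

Things in the scene. Friction and masses are not known exactly. Their poses are not given: they have to be found in the camera images.
- jig: fixed aluminium base plate 120x190x12 mm (x, y, z), origin at the centre of its underside on the bench. Knob axis at (0, -50 mm), nest at (0, +40 mm). On the knob's -x side stands the steel detent housing, 24x24 mm, top 35 mm above the bench, with a brass pin out of its back
- nest (a point): point on the base plate's top (12 mm above the bench) at the centre of the nest; axes as the jig. Four steel fences, 8 mm high, 6 mm thick, surround the lower tile with 1.5 mm clearance
- lower_tile: terracotta tile 50x80x12 mm (x, y, z), loose, already lying in the nest; origin at the centre of its underside, its top is 24 mm above the bench
- upper_tile: terracotta tile 50x80x12 mm (x, y, z), lying flat on the bench to the left or the right of the jig; origin at the centre of its underside. Its 50 mm width suits the gripper
- offcut_tile: short terracotta tile 50x42x12 mm lying flat on the bench on the jig's other side; not wanted; origin at the centre of its underside
- lock_knob (a joint): angle of the knob, rad: grows as it turns clockwise seen from above; starts between 0 and 0.5 and stays where it is left. It turns freely to about 1.95, where its lobe meets the sprung detent pin (about 0.1 to 0.2 N m); the lobe passes the pin at 2.3 (let go before, it springs back; beyond, it snaps on). Clicked home it rests at 2.6 to 2.78, stop at 2.78
- knob_grip (a point): on the knob's vertical axis, 67 mm above the bench, at the height to hold the black wing grip: 52 mm long (this frame's x), 14 mm thick (its y), from 48 to 80 mm above the bench. z up
- keeper_tip (a point): free end of the steel keeper bar on its underside, 75 mm from the knob's axis, along the wing's +x, 38 mm above the bench. The bar, 18 mm wide and 8 mm thick, turns with the knob; at 2.72 rad it points along the jig's +y over the pile, 2 mm clear of a pile of two
Things that resemble listed ones, but are neither listed nor needed, are in the scene too. What is shaped like the upper_tile but blue is not meant.

How it is judged:
By the outcome, as a careful person would: the job done as asked, in the order asked, and still so for the second after the job is handed in, with the robot touching nothing.
It also fails if it takes over 61 s, if anything falls off the work surface, if the arm or the gripper's body presses on something with over 40 N, if the wrist force passes 120 N, or if a joint passes its speed limit or range.

## Working session

There is one attempt and no reset: what is moved stays moved. The work goes in short steps, Python scripts to look and compute and a tool call to move; the robot and the scene stay as the last step left them, time stands still between calls to the robot, and variables do not carry over. Pictures are saved under pics/ and viewed, about 8 in all and at most 12, crops included, and the job is handed in when it is done.

Besides the shell and the picture viewer there is one more tool, called after "Request:" in YAML: its name, and indented under it one key for each argument. carry_out: Moves the arm, as the interface text tells. Its arguments: {"type":"object","properties":{"moves":{"type":"array","items":{"type":"object","properties":{"hand":{"type":"number"},"x":{"type":"number"},"y":{"type":"number"},"z":{"type":"number"},"wx":{"type":"number"},"wy":{"type":"number"},"wz":{"type":"number"}}}},"newtons":{"type":"number"}},"required":["moves"]}

```bash
mkdir -p pics; ls; python3 - <<'E'
from plant import *
import cv2
o=get_obs(); print(o)
for n in ("top","side"):
    d=get_image(n); cv2.imwrite(f"pics/{n}0.png",d["img"]); print(n,d["camera_matrix"],d["world_from_camera"])
d=get_image("wrist"); print(d["camera_matrix"],d["tool_from_camera"])
E
```

```text
pics
{'time': 0.0, 'joints': array([ 1.37079212,  0.68996943, -0.1945251 ,  1.56631957,  0.15732171,
        0.90246884, -0.21513903]), 'joint_velocities': array([ 3.30838659e-04, -1.01335852e-04, -2.25951453e-03,  7.58604051e-04,
        1.49695988e-03, -3.46860872e-05, -1.01328680e-03]), 'joint_torque': array([ 3.42663907e-05, -5.27561545e+01, -1.26665600e+00, -1.53433746e+01,
       -5.25898975e-02,  6.44944055e-03,  2.01964426e-04]), 'tool_pos': array([ 0.14459187, -0.60734565,  0.19792597]), 'ee_rot': array([ 3.14145788e+00,  1.76571919e-03, -1.33692784e+00]), 'force': array([0.06601715, 0.27530565, 0.76893507]), 'torque': array([ 0.02182324, -0.02692461, -0.00848039]), 'opening': 0.9990514834986972}
top [[425.72474453   0.         320.91891946]
 [  0.         425.72474453 196.86784475]
 [  0.           0.           1.        ]] [[-0.01732019 -0.98702504  0.1596295   0.37974634]
 [-0.99980856  0.01564387 -0.01175212  0.00588141]
 [ 0.00910241 -0.15980249 -0.98710704  1.22789059]
 [ 0.          0.          0.          1.        ]]
side [[386.13538243   0.         318.85011724]
 [  0.         386.13538243 200.97230787]
 [  0.           0.           1.        ]] [[-0.84861403 -0.3340393   0.41020966  0.14795651]
 [-0.52897371  0.54519845 -0.65034257  0.67688385]
 [-0.00640569 -0.76887996 -0.63936107  0.70987047]
 [ 0.          0.          0.          1.        ]]
[[307.84299362   0.         318.98599826]
 [  0.         307.84299362 202.42403764]
 [  0.           0.           1.        ]] [[ 9.99999838e-01 -4.85009725e-04 -2.96671559e-04 -2.06696385e-04]
 [ 5.49951193e-04  9.57530996e-01  2.88329828e-01 -7.38402166e-02]
 [ 1.44229442e-04 -2.88329944e-01  9.57531108e-01 -1.86433888e-01]
 [ 0.00000000e+00  0.00000000e+00  0.00000000e+00  1.00000000e+00]]
```

View pics/top0.png

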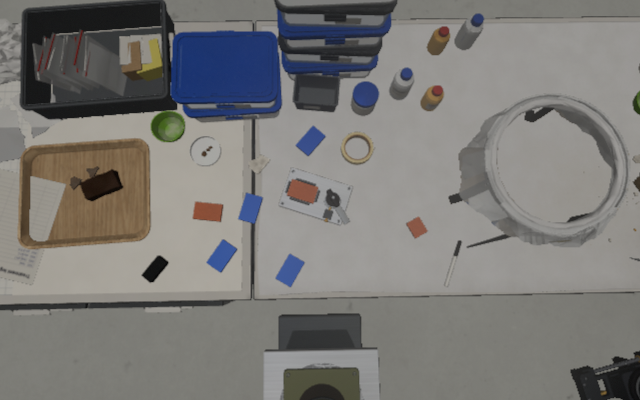

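```bash
python3 -c "
import plant,inspect
print([n for n in dir(plant) if not n.startswith('_')])
for n in ('tcp_to_grasp',):
    print(getattr(plant,n,None))"
```

```text
['IKError', 'get_image', 'get_obs', 'hand_in', 'tcp_to_grasp']
0.0187
```

The top view shows the jig at about (316,195), with the lower tile at (302,191) and the knob at (334,200). The full-size red tile is at (208,211) and the offcut at (417,228); the blue tiles are decoys.

```bash
cat > h.py <<'E'
from plant import *
import cv2, numpy as np
from scipy.spatial.transform import Rotation as R
def cam(n):
    o=get_obs(); d=get_image(n)
    if n=="wrist":
        T=np.eye(4); T[:3,:3]=R.from_euler('xyz',o['ee_rot']).as_matrix(); T[:3,3]=o['tool_pos']
        T=T@d["tool_from_camera"]
    else: T=d["world_from_camera"]
    return d["img"],d["camera_matrix"],T
def ray(K,T,uv,z):
    uv=np.atleast_2d(uv).astype(float)
    r=np.c_[uv,np.ones(len(uv))]@np.linalg.inv(K).T@T[:3,:3].T
    s=(z-T[2,3])/r[:,2]; return T[:3,3]+s[:,None]*r
def proj(K,T,p):
    q=(np.atleast_2d(p)-T[:3,3])@T[:3,:3]@K.T; return q[:,:2]/q[:,2:]
def red(img):
    h=cv2.cvtColor(img,cv2.COLOR_BGR2HSV); return cv2.inRange(h,(2,110,60),(14,255,255))
def blobs(m,amin):
    m=cv2.morphologyEx(m,cv2.MORPH_OPEN,np.ones((3,3)))
    c,_=cv2.findContours(m,cv2.RETR_EXTERNAL,cv2.CHAIN_APPROX_NONE)
    return [k.reshape(-1,2) for k in c if cv2.contourArea(k)>amin]
def rect(K,T,c,z):
    p=ray(K,T,c,z)[:,:2]; (x,y),(w,h),a=cv2.minAreaRect((p*1000).astype(np.float32))
    if w<h: w,h,a=h,w,a+90
    return x,y,w,h,(a+90)%180-90   # mm; a: long axis angle from world x
E
python3 - <<'E'
from h import *
for n,z in (("top",.012),("side",.012)):
    i,K,T=cam(n)
    for c in blobs(red(i),80):
        for zz in (.012,.024): print(n,c.mean(0).round(),zz,np.round(rect(K,T,c,zz),1))
i,K,T=cam("top"); print("knob",ray(K,T,[[334,198]],.08),"plate",ray(K,T,[[291,169],[353,185],[340,222],[279,207]],.012))
i=i[160:230,180:440]
cv2.imwrite("pics/topc.png",cv2.resize(i,None,fx=3,fy=3,interpolation=cv2.INTER_CUBIC))
E
```

```text
top [417. 227.] 0.012 [ 484.7 -281.3   45.6   39.1   28.4]
top [417. 227.] 0.024 [ 483.7 -278.4   45.2   38.7   28.4]
top [208. 212.] 0.012 [539.6 317.4  78.5  47.3  83.3]
top [208. 212.] 0.024 [538.  314.3  77.8  46.8  83.3]
top [302. 191.] 0.012 [595.4  45.6  77.3  49.2  71.5]
top [302. 191.] 0.024 [593.3  45.2  76.6  48.8  71.5]
side [255. 299.] 0.012 [538.4 320.9  79.6  49.   83.2]
side [255. 299.] 0.024 [531.6 327.   78.2  48.2  83.2]
side [304. 215.] 0.012 [597.9  37.4  81.5  50.8  69.8]
side [304. 215.] 0.024 [590.2  48.4  80.1  49.9  69.8]
side [391. 170.] 0.012 [ 482.5 -276.8   47.2   37.7   31.4]
side [391. 170.] 0.024 [ 476.7 -260.4   46.4   37.1   31.4]
knob [[ 0.56167882 -0.04345393  0.08      ]] plate [[ 0.66024888  0.07740511  0.012     ]
 [ 0.60985647 -0.10250024  0.012     ]
 [ 0.50252192 -0.06203369  0.012     ]
 [ 0.54873409  0.11261892  0.012     ]]
```

View pics/topc.png

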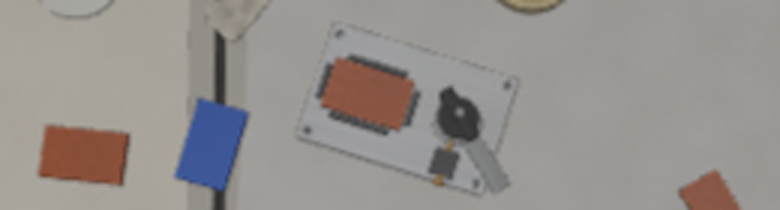

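View pics/side0.png

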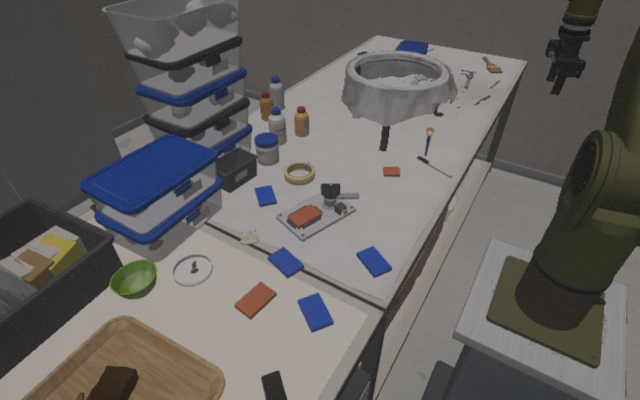

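The side view confirms the layout: the full tile is at (255,299), the jig at (316,212) and the offcut at (391,170). The jig yaw is about -19° with its centre near (0.580, 0.006). Moving above the tile by way of a point clear of the ring.

Request:
carry_out:
  moves:
    - {"x": 0.06,"y": 0.07,"z": 0.04,"wz": 0.1,"hand": 0.088}
    - {"x": 0.2,"y": 0.26,"z": 0.06,"wz": 0.4}
    - {"x": 0.2,"y": 0.26,"z": 0.06,"wz": 0.4}
    - {"x": 0.2,"y": 0.26,"z": 0.06,"wz": 0.5}
    - {"x": 0.2,"y": 0.26,"z": 0.06,"wz": 0.6}
    - {"x": 0.2,"y": 0.26,"z": 0.06,"wz": 0.7}
    - {"x": 0.2,"y": 0.26,"z": 0.06,"wz": 0.8}
    - {"x": 0.3,"y": 0.5,"z": 0.06,"wz": 1.0}
    - {"x": 0.3,"y": 0.5,"z": 0.06,"wz": 1.0}
    - {"x": 0.3,"y": 0.5,"z": 0.06,"wz": 1.1}
    - {"x": 0.3,"y": 0.5,"z": 0.06,"wz": 1.22}
    - {"x": 0.3,"y": 0.5,"z": 0.06,"wz": 1.22}
    - {"x": 0.36,"y": 0.7,"z": 0.06,"wz": 1.22}
    - {"x": 0.36,"y": 0.7,"z": 0.06,"wz": 1.22}
    - {"x": 0.36,"y": 0.7,"z": 0.06,"wz": 1.22}
    - {"x": 0.36,"y": 0.7,"z": 0.06,"wz": 1.22}
    - {"x": 0.36,"y": 0.7,"z": 0.06,"wz": 1.22}

```text
validation failed for argument at $.mo...
```

Request:
carry_out:
  moves:
    - {"hand": 0.088,"x": 0.06,"y": 0.07,"z": 0.04,"wx": 0,"wy": 0,"wz": 0.1}
    - {"hand": 0.088,"x": 0.2,"y": 0.26,"z": 0.06,"wx": 0,"wy": 0,"wz": 0.4}
    - {"hand": 0.088,"x": 0.2,"y": 0.26,"z": 0.06,"wx": 0,"wy": 0,"wz": 0.4}
    - {"hand": 0.088,"x": 0.2,"y": 0.26,"z": 0.06,"wx": 0,"wy": 0,"wz": 0.5}
    - {"hand": 0.088,"x": 0.2,"y": 0.26,"z": 0.06,"wx": 0,"wy": 0,"wz": 0.6}
    - {"hand": 0.088,"x": 0.2,"y": 0.26,"z": 0.06,"wx": 0,"wy": 0,"wz": 0.7}
    - {"hand": 0.088,"x": 0.2,"y": 0.26,"z": 0.06,"wx": 0,"wy": 0,"wz": 0.8}
    - {"hand": 0.088,"x": 0.3,"y": 0.5,"z": 0.06,"wx": 0,"wy": 0,"wz": 1.0}
    - {"hand": 0.088,"x": 0.3,"y": 0.5,"z": 0.06,"wx": 0,"wy": 0,"wz": 1.0}
    - {"hand": 0.088,"x": 0.3,"y": 0.5,"z": 0.06,"wx": 0,"wy": 0,"wz": 1.1}
    - {"hand": 0.088,"x": 0.3,"y": 0.5,"z": 0.06,"wx": 0,"wy": 0,"wz": 1.22}
    - {"hand": 0.088,"x": 0.3,"y": 0.5,"z": 0.06,"wx": 0,"wy": 0,"wz": 1.22}

```text
time: 1.5
tool_pos: [0.4414, -0.1156, 0.2589]
ee_rot: [3.141, -0.0, -0.115]
force: [0.4, -0.6, 0.7]
opening: 1.0
```

Request:
carry_out:
  moves:
    - {"hand": 0.088,"x": 0.135,"y": 0.12,"z": 0.02,"wx": 0,"wy": 0,"wz": 0}
    - {"hand": 0.088,"x": 0.135,"y": 0.12,"z": 0.02,"wx": 0,"wy": 0,"wz": 0}
    - {"hand": 0.088,"x": 0.135,"y": 0.12,"z": 0.02,"wx": 0,"wy": 0,"wz": 0}
    - {"hand": 0.088,"x": 0.135,"y": 0.12,"z": 0.02,"wx": 0,"wy": 0,"wz": 0}
    - {"hand": 0.088,"x": 0.135,"y": 0.12,"z": 0.02,"wx": 0,"wy": 0,"wz": 0}
    - {"hand": 0.088,"x": 0.135,"y": 0.12,"z": 0.02,"wx": 0,"wy": 0,"wz": 0}

```text
time: 2.1
tool_pos: [0.5757, 0.0029, 0.2783]
ee_rot: [3.141, 0.001, -0.116]
force: [-0.9, -0.8, 0.2]
opening: 0.998
```

```bash
python3 - <<'E'
from h import *
i,K,T=cam("wrist"); cv2.imwrite("pics/w1.png",i); np.savez("w1.npz",K=K,T=T)
print(get_obs()['joints'].round(3),get_obs()['tool_pos'])
for c in blobs(red(i),300): print(c.mean(0).round(),np.round(rect(K,T,c,.024),1))
E
```

```text
[ 0.246  0.576 -0.564  1.601  0.34   1.066 -0.529] [0.57514585 0.00172564 0.27829629]
[328. 132.] [592.1  43.8  79.1  48.9  71.2]
```

View pics/w1.png

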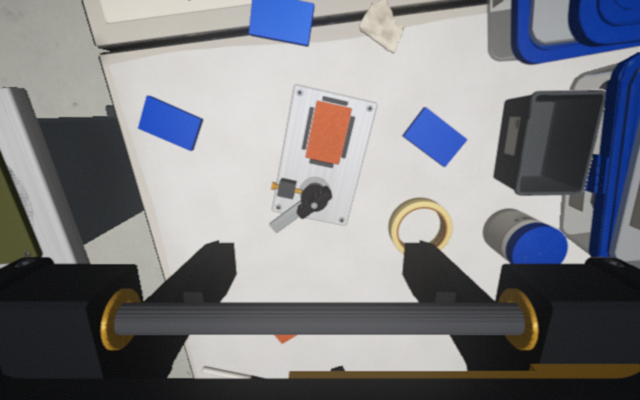

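The wrist view shows the lower tile at (328,132), plate screws near (301,92), (373,107), (341,220) and (278,207), the knob at (315,200), and the keeper bar pointing to (275,227).

```bash
python3 - <<'E'
from h import *
i=cv2.imread("pics/w1.png"); d=np.load("w1.npz"); K,T=d["K"],d["T"]
s=ray(K,T,[[301,92],[373,107],[341,220],[278,207]],.012)[:,:2]; c=s.mean(0); v=(s[0]+s[1]-s[2]-s[3]); a=np.arctan2(v[1],v[0])
print("centre",c,"yaw",np.degrees(a)-90, np.linalg.norm(v)/2,np.linalg.norm(s[0]-s[1]))
u=np.array([np.cos(a),np.sin(a)]); kn=c-.05*u; print("nest",c+.04*u,"knob",kn, "knob px z.08",proj(K,T,[*kn,.08]), "z.046",proj(K,T,[*kn,.046]))
for th in np.arange(0,.55,.1):
    b=a+2.72-th; p=[[*(kn+.075*np.array([np.cos(b),np.sin(b)])),.046]]
    print(th,proj(K,T,p).round(1))
g=cv2.resize(i[80:245,250:390],None,fx=4,fy=4,interpolation=cv2.INTER_CUBIC); cv2.imwrite("pics/w1c.png",g)
E
```

```text
centre [0.58077994 0.00621171] yaw -20.037195497852977 0.17265784384000413 0.1027344920791617
nest [0.59448515 0.04379053] knob [ 0.56364844 -0.0407618 ] knob px z.08 [[314.36341641 204.78687929]] z.046 [[314.71683638 197.65912788]]
0.0 [[283.8 236.6]]
0.1 [[279.8 233.5]]
0.2 [[276.1 230.1]]
0.30000000000000004 [[272.8 226.3]]
0.4 [[269.8 222.2]]
0.5 [[267.3 217.9]]
```

View pics/w1c.png

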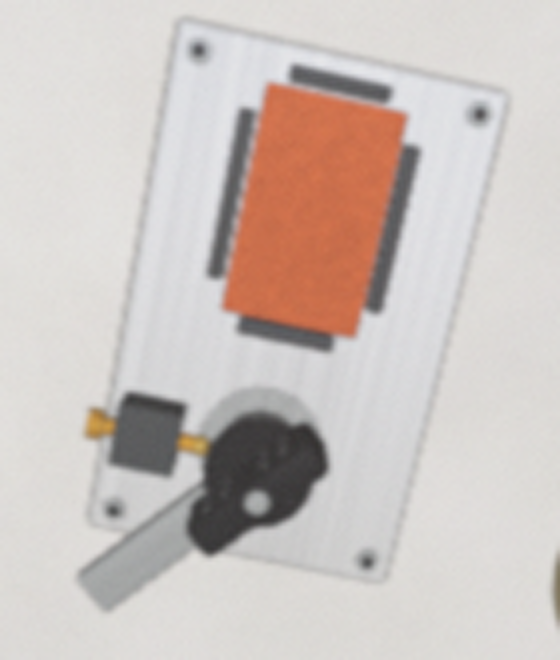

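Request:
carry_out:
  moves:
    - {"hand": 0.088,"x": -0.036,"y": 0.317,"z": -0.04,"wx": 0,"wy": 0,"wz": 0}
    - {"hand": 0.088,"x": -0.036,"y": 0.317,"z": -0.09,"wx": 0,"wy": 0,"wz": 0}
    - {"hand": 0.088,"x": -0.036,"y": 0.317,"z": -0.09,"wx": 0,"wy": 0,"wz": 0}
    - {"hand": 0.088,"x": -0.036,"y": 0.317,"z": -0.09,"wx": 0,"wy": 0,"wz": 0}
    - {"hand": 0.088,"x": -0.036,"y": 0.317,"z": -0.09,"wx": 0,"wy": 0,"wz": 0}
    - {"hand": 0.088,"x": -0.036,"y": 0.317,"z": -0.09,"wx": 0,"wy": 0,"wz": 0}
    - {"hand": 0.088,"x": -0.036,"y": 0.317,"z": -0.09,"wx": 0,"wy": 0,"wz": 0}
    - {"hand": 0.088,"x": -0.036,"y": 0.317,"z": -0.09,"wx": 0,"wy": 0,"wz": 0}
    - {"hand": 0.088,"x": -0.036,"y": 0.317,"z": -0.09,"wx": 0,"wy": 0,"wz": 0}
    - {"hand": 0.088,"x": -0.036,"y": 0.317,"z": -0.09,"wx": 0,"wy": 0,"wz": 0}

```text
time: 3.15
tool_pos: [0.5411, 0.3165, 0.189]
ee_rot: [3.14, -0.001, -0.121]
force: [-0.1, 0.3, -0.2]
opening: 1.001
```

```bash
python3 - <<'E'
from h import *
i,K,T=cam("wrist"); o=get_obs()
print(o['joints'].round(3),o['tool_pos'],o['ee_rot'],o['force'])
for c in blobs(red(i),300): print(c.mean(0).round(),np.round(rect(K,T,c,.012),1))
E
```

```text
[-0.337  0.736 -0.495  1.56   0.405  0.95  -1.082] [0.54121101 0.31670311 0.1891446 ] [ 3.13997189e+00 -1.26766014e-03 -1.20731254e-01] [-0.02289657  0.39853771 -0.34090182]
[379. 353.] [595.5  42.7  72.7  54.5  71.2]
[318. 171.] [539.4 318.8  79.   48.5  83.2]
```

Request:
carry_out:
  moves:
    - {"hand": 0.088,"x": -0.002,"y": 0.002,"z": -0.05,"wx": 0,"wy": 0,"wz": 0.002}
    - {"hand": 0.088,"x": -0.002,"y": 0.002,"z": -0.1,"wx": 0,"wy": 0,"wz": 0.002}
    - {"hand": 0.088,"x": -0.002,"y": 0.002,"z": -0.14,"wx": 0,"wy": 0,"wz": 0.002}
    - {"hand": 0.088,"x": -0.002,"y": 0.002,"z": -0.165,"wx": 0,"wy": 0,"wz": 0.002}
    - {"hand": 0.088,"x": -0.002,"y": 0.002,"z": -0.178,"wx": 0,"wy": 0,"wz": 0.002}
    - {"hand": 0.088,"x": -0.002,"y": 0.002,"z": -0.183,"wx": 0,"wy": 0,"wz": 0.002}
    - {"hand": 0.088,"x": -0.002,"y": 0.002,"z": -0.185,"wx": 0,"wy": 0,"wz": 0.002}
    - {"hand": 0.088,"x": -0.002,"y": 0.002,"z": -0.185,"wx": 0,"wy": 0,"wz": 0.002}

```text
time: 4.0
tool_pos: [0.539, 0.3222, 0.0051]
ee_rot: [-3.14, -0.002, -0.116]
force: [-0.0, 0.1, 0.2]
opening: 0.996
```

Request:
carry_out:
  moves:
    - {"hand": 0.045,"x": 0,"y": 0,"z": 0,"wx": 0,"wy": 0,"wz": 0}
    - {"hand": 0.045,"x": 0,"y": 0,"z": 0,"wx": 0,"wy": 0,"wz": 0}
    - {"hand": 0.045,"x": 0,"y": 0,"z": 0,"wx": 0,"wy": 0,"wz": 0}
    - {"hand": 0.045,"x": 0,"y": 0,"z": 0,"wx": 0,"wy": 0,"wz": 0}
    - {"hand": 0.045,"x": 0,"y": 0,"z": 0,"wx": 0,"wy": 0,"wz": 0}
    - {"hand": 0.045,"x": 0,"y": 0,"z": 0,"wx": 0,"wy": 0,"wz": 0}
    - {"hand": 0.045,"x": 0,"y": 0,"z": 0,"wx": 0,"wy": 0,"wz": 0}
    - {"hand": 0.045,"x": 0,"y": 0,"z": 0,"wx": 0,"wy": 0,"wz": 0}
  newtons: 25

```text
time: 4.8
tool_pos: [0.538, 0.3217, 0.0037]
ee_rot: [3.142, -0.0, -0.115]
force: [-0.0, 0.0, 0.1]
opening: 0.51
```

```bash
python3 - <<'E'
from h import *
i,K,T=cam("wrist"); o=get_obs(); print(o['opening'],o['joint_torque'].round(2))
for c in blobs(red(i),300): print(c.mean(0).round(),np.round(rect(K,T,c,.012),1))
j,_,_=cam("side"); j=cv2.resize(j[240:340,180:340],None,fx=2.5,fy=2.5)
a=np.vstack([i, np.pad(j[:200],((0,0),(0,240),(0,0)))]) 
cv2.imwrite("pics/g1.png",a)
E
```

```text
0.5079779254855751 [-0.000e+00 -5.771e+01 -4.430e+00 -9.510e+00 -2.000e-02 -7.000e-02
  0.000e+00]
[323. 234.] [539.9 319.   80.4  50.4  83.4]
```

View pics/g1.png

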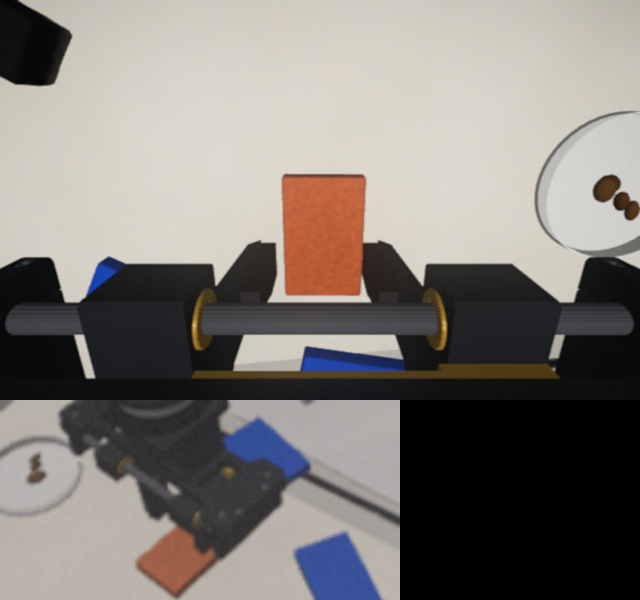

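The tile is between the fingers but a small gap remains (left finger at 275, tile edge at 283), so close further.

Request:
carry_out:
  moves:
    - {"hand": 0.03,"x": 0,"y": 0,"z": 0,"wx": 0,"wy": 0,"wz": 0}
    - {"hand": 0.03,"x": 0,"y": 0,"z": 0,"wx": 0,"wy": 0,"wz": 0}
    - {"hand": 0.03,"x": 0,"y": 0,"z": 0,"wx": 0,"wy": 0,"wz": 0}
    - {"hand": 0.03,"x": 0,"y": 0,"z": 0,"wx": 0,"wy": 0,"wz": 0}
    - {"hand": 0.03,"x": 0,"y": 0,"z": 0,"wx": 0,"wy": 0,"wz": 0}
    - {"hand": 0.03,"x": 0,"y": 0,"z": 0,"wx": 0,"wy": 0,"wz": 0}
  newtons: 25

```text
time: 5.5
tool_pos: [0.538, 0.3218, 0.0038]
ee_rot: [-3.142, -0.0, -0.115]
force: [-0.2, -0.1, -0.4]
opening: 0.338
```

```bash
python3 - <<'E'
from h import *
i,K,T=cam("wrist"); o=get_obs(); print(o['opening'],o['force'])
for c in blobs(red(i),300): print(c.mean(0).round(),np.round(rect(K,T,c,.012),1))
cv2.imwrite("pics/g2.png",i[150:310,220:420])
E
```

```text
0.33900592871665225 [-0.2574329  -0.58999085 -0.30834866]
[322. 233.] [539.5 319.1  80.4  49.2  83.4]
```

View pics/g2.png

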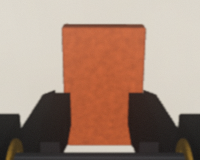

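The fingers closed past 50 mm, so they are not at tile level. I'll check from the side camera where the tips actually are.

```bash
python3 - <<'E'
from h import *
i,K,T=cam("side"); o=get_obs(); p=o['tool_pos']
i=i[220:345,170:340]; s=4.5
i=cv2.resize(i,None,fx=s,fy=s,interpolation=cv2.INTER_CUBIC)
for dz,c in ((0,(0,255,0)),(.0187,(255,255,0)),(.04,(0,255,255)),(.064,(255,0,255))):
    q=(proj(K,T,p+[0,0,dz])[0]-[170,220])*s; cv2.circle(i,tuple(q.astype(int)),4,c,-1); print(dz,q)
j=cam("top")[0]
cv2.imwrite("pics/s2.png",i)
E
```

```text
0 [383.91923272 366.10683854]
0.0187 [379.55247387 342.52673519]
0.04 [374.42284599 314.82720795]
0.064 [368.43412333 282.48864655]
```

View pics/s2.png

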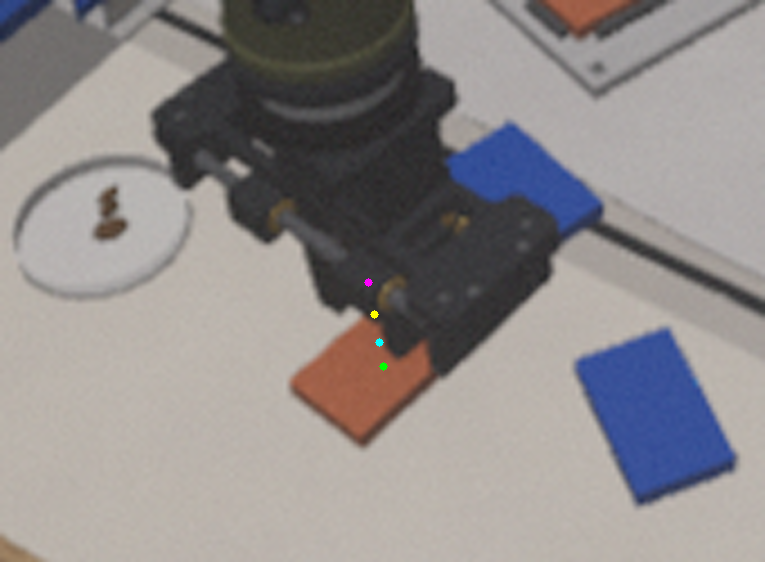

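The tips look higher than the nominal TCP: the dark right tip ends at (400,355) and the left at (335,310), while the TCP projects to (384,366). I'll quantify this with projections.

```bash
python3 - <<'E'
from h import *
i,K,T=cam("side"); o=get_obs(); M=R.from_euler('xyz',o['ee_rot']).as_matrix(); p=o['tool_pos']
for z in (0,-.015,-.03,-.044):
    for x in (-.033,-.015,.015,.033):
        q=(proj(K,T,(p+M@np.array([x,-.009,z]))[None])[0]-[170,220])*4.5
        print(z,x,q.round())
t=np.array([.5395,.319,.012]); u=np.array([np.cos(1.454),np.sin(1.454),0]);v=np.array([u[1],-u[0],0])
print((proj(K,T,[t+a*u*.04+b*v*.025 for a,b in((1,1),(1,-1),(-1,-1),(-1,1))])-[170,220])*4.5)
E
```

```text
0 -0.033 [419. 415.]
0 -0.015 [392. 395.]
0 0.015 [349. 362.]
0 0.033 [323. 343.]
-0.015 -0.033 [416. 396.]
-0.015 -0.015 [389. 376.]
-0.015 0.015 [345. 343.]
-0.015 0.033 [319. 324.]
-0.03 -0.033 [413. 377.]
-0.03 -0.015 [385. 357.]
-0.03 0.015 [341. 324.]
-0.03 0.033 [315. 305.]
-0.044 -0.033 [410. 359.]
-0.044 -0.015 [382. 338.]
-0.044 0.015 [337. 306.]
-0.044 0.033 [311. 287.]
[[285.67889427 378.0895844 ]
 [358.59197576 434.77168201]
 [478.00702719 323.47198614]
 [405.78348823 272.95872235]]
```

Both views put the fingertips about 40 mm short of the nominal TCP, so they are hovering above the tile. Open, and lower in guarded steps.

Request:
carry_out:
  moves:
    - {"hand": 0.088,"x": 0,"y": 0,"z": 0,"wx": 0,"wy": 0,"wz": 0}
    - {"hand": 0.088,"x": 0,"y": 0,"z": 0,"wx": 0,"wy": 0,"wz": 0}
    - {"hand": 0.088,"x": 0,"y": 0,"z": 0,"wx": 0,"wy": 0,"wz": 0}
    - {"hand": 0.088,"x": 0,"y": 0,"z": 0,"wx": 0,"wy": 0,"wz": 0}
    - {"hand": 0.088,"x": 0,"y": 0,"z": 0,"wx": 0,"wy": 0,"wz": 0}
    - {"hand": 0.088,"x": 0,"y": 0,"z": 0,"wx": 0,"wy": 0,"wz": 0}
    - {"hand": 0.088,"x": 0,"y": 0,"z": 0,"wx": 0,"wy": 0,"wz": 0}
    - {"hand": 0.088,"x": 0,"y": 0,"z": -0.002,"wx": 0,"wy": 0,"wz": 0}
    - {"hand": 0.088,"x": 0,"y": 0,"z": -0.005,"wx": 0,"wy": 0,"wz": 0}
    - {"hand": 0.088,"x": 0,"y": 0,"z": -0.006,"wx": 0,"wy": 0,"wz": 0}
    - {"hand": 0.088,"x": 0,"y": 0,"z": -0.006,"wx": 0,"wy": 0,"wz": 0}

```text
time: 6.8
tool_pos: [0.5378, 0.3216, -0.0026]
ee_rot: [3.141, 0.0, -0.115]
force: [-0.3, 0.1, 0.3]
opening: 0.997
```

Request:
carry_out:
  moves:
    - {"hand": 0.088,"x": 0,"y": 0,"z": -0.005,"wx": 0,"wy": 0,"wz": 0}
    - {"hand": 0.088,"x": 0,"y": 0,"z": -0.01,"wx": 0,"wy": 0,"wz": 0}
    - {"hand": 0.088,"x": 0,"y": 0,"z": -0.014,"wx": 0,"wy": 0,"wz": 0}
    - {"hand": 0.088,"x": 0,"y": 0,"z": -0.014,"wx": 0,"wy": 0,"wz": 0}

```text
time: 7.2
tool_pos: [0.5375, 0.3213, -0.0171]
ee_rot: [3.141, 0.001, -0.115]
force: [-0.3, -0.4, 0.6]
opening: 0.999
```

```bash
python3 - <<'E'
from h import *
i,K,T=cam("wrist"); o=get_obs(); print(o['opening'],o['force'],o['tool_pos'])
for c in blobs(red(i),300): print(c.mean(0).round(),np.round(rect(K,T,c,.012),1))
j,_,_=cam("side"); j=cv2.resize(j[240:320,200:300],None,fx=4,fy=4,interpolation=cv2.INTER_CUBIC)
cv2.imwrite("pics/g3.png",np.hstack([j,i[80:400,120:520]]))
E
```

```text
1.0019295491526696 [-0.4711512   0.31715146 -0.36484553] [ 0.5376446   0.32154825 -0.01676099]
[324. 241.] [539.9 323.2  73.3  49.2  83.2]
```

View pics/g3.png

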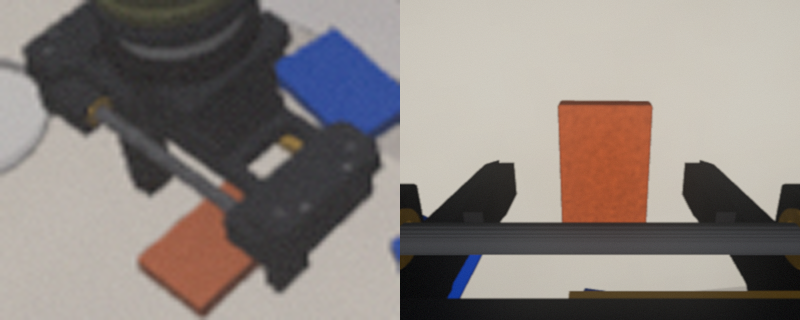

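Request:
carry_out:
  moves:
    - {"hand": 0.088,"x": 0.002,"y": -0.002,"z": -0.005,"wx": 0,"wy": 0,"wz": 0}
    - {"hand": 0.088,"x": 0.002,"y": -0.002,"z": -0.009,"wx": 0,"wy": 0,"wz": 0}
    - {"hand": 0.088,"x": 0.002,"y": -0.002,"z": -0.011,"wx": 0,"wy": 0,"wz": 0}
    - {"hand": 0.088,"x": 0.002,"y": -0.002,"z": -0.012,"wx": 0,"wy": 0,"wz": 0}
    - {"hand": 0.088,"x": 0.002,"y": -0.002,"z": -0.012,"wx": 0,"wy": 0,"wz": 0}

```text
time: 7.8
tool_pos: [0.5398, 0.3198, -0.0284]
ee_rot: [3.141, 0.0, -0.115]
force: [-0.7, 0.7, 0.2]
opening: 0.997
```

Request:
carry_out:
  moves:
    - {"hand": 0.088,"x": 0,"y": 0,"z": -0.002,"wx": 0,"wy": 0,"wz": 0}
    - {"hand": 0.088,"x": 0,"y": 0,"z": -0.004,"wx": 0,"wy": 0,"wz": 0}
    - {"hand": 0.088,"x": 0,"y": 0,"z": -0.006,"wx": 0,"wy": 0,"wz": 0}
    - {"hand": 0.088,"x": 0,"y": 0,"z": -0.006,"wx": 0,"wy": 0,"wz": 0}

```text
time: 8.2
tool_pos: [0.5398, 0.3196, -0.0346]
ee_rot: [3.141, 0.0, -0.115]
force: [0.4, 0.1, 0.5]
opening: 1.002
```

Request:
carry_out:
  moves:
    - {"hand": 0.088,"x": 0,"y": 0,"z": -0.001,"wx": 0,"wy": 0,"wz": 0}
    - {"hand": 0.088,"x": 0,"y": 0,"z": -0.002,"wx": 0,"wy": 0,"wz": 0}
    - {"hand": 0.088,"x": 0,"y": 0,"z": -0.002,"wx": 0,"wy": 0,"wz": 0}

```text
time: 8.5
tool_pos: [0.5399, 0.3197, -0.0364]
ee_rot: [3.141, 0.0, -0.115]
force: [-0.8, 0.2, -0.3]
opening: 1.0
```

Request:
carry_out:
  moves:
    - {"hand": 0.045,"x": 0,"y": 0,"z": 0,"wx": 0,"wy": 0,"wz": 0}
    - {"hand": 0.045,"x": 0,"y": 0,"z": 0,"wx": 0,"wy": 0,"wz": 0}
    - {"hand": 0.045,"x": 0,"y": 0,"z": 0,"wx": 0,"wy": 0,"wz": 0}
    - {"hand": 0.045,"x": 0,"y": 0,"z": 0,"wx": 0,"wy": 0,"wz": 0}
    - {"hand": 0.045,"x": 0,"y": 0,"z": 0,"wx": 0,"wy": 0,"wz": 0}
    - {"hand": 0.045,"x": 0,"y": 0,"z": 0,"wx": 0,"wy": 0,"wz": 0}
    - {"hand": 0.045,"x": 0,"y": 0,"z": 0,"wx": 0,"wy": 0,"wz": 0}
  newtons: 25

```text
time: 9.2
tool_pos: [0.54, 0.3197, -0.0362]
ee_rot: [-3.142, -0.0, -0.115]
force: [0.4, 0.7, 1.0]
opening: 0.561
```

It is gripped at 49.4 mm. Lift and carry it over the nest.

Request:
carry_out:
  moves:
    - {"hand": 0.045,"x": 0,"y": 0,"z": 0.005,"wx": 0,"wy": 0,"wz": 0}
    - {"hand": 0.045,"x": 0,"y": 0,"z": 0.02,"wx": 0,"wy": 0,"wz": 0}
    - {"hand": 0.045,"x": 0,"y": 0,"z": 0.05,"wx": 0,"wy": 0,"wz": 0}
    - {"hand": 0.045,"x": 0,"y": 0,"z": 0.085,"wx": 0,"wy": 0,"wz": 0}
    - {"hand": 0.045,"x": 0,"y": 0,"z": 0.12,"wx": 0,"wy": 0,"wz": 0}
    - {"hand": 0.045,"x": 0.005,"y": -0.025,"z": 0.135,"wx": 0,"wy": 0,"wz": -0.03}
    - {"hand": 0.045,"x": 0.012,"y": -0.06,"z": 0.135,"wx": 0,"wy": 0,"wz": -0.07}
    - {"hand": 0.045,"x": 0.02,"y": -0.1,"z": 0.135,"wx": 0,"wy": 0,"wz": -0.11}
    - {"hand": 0.045,"x": 0.028,"y": -0.14,"z": 0.135,"wx": 0,"wy": 0,"wz": -0.15}
    - {"hand": 0.045,"x": 0.036,"y": -0.18,"z": 0.135,"wx": 0,"wy": 0,"wz": -0.19}
    - {"hand": 0.045,"x": 0.043,"y": -0.22,"z": 0.135,"wx": 0,"wy": 0,"wz": -0.215}
    - {"hand": 0.045,"x": 0.049,"y": -0.255,"z": 0.135,"wx": 0,"wy": 0,"wz": -0.215}
    - {"hand": 0.045,"x": 0.052,"y": -0.27,"z": 0.135,"wx": 0,"wy": 0,"wz": -0.215}
    - {"hand": 0.045,"x": 0.052,"y": -0.275,"z": 0.135,"wx": 0,"wy": 0,"wz": -0.215}
    - {"hand": 0.045,"x": 0.052,"y": -0.275,"z": 0.135,"wx": 0,"wy": 0,"wz": -0.215}
    - {"hand": 0.045,"x": 0.052,"y": -0.275,"z": 0.135,"wx": 0,"wy": 0,"wz": -0.215}
    - {"hand": 0.045,"x": 0.052,"y": -0.275,"z": 0.135,"wx": 0,"wy": 0,"wz": -0.215}

```text
time: 10.9
tool_pos: [0.5917, 0.0476, 0.099]
ee_rot: [-3.14, 0.0, -0.326]
force: [-0.4, 1.1, -0.8]
opening: 0.566
```

```bash
python3 - <<'E'
from h import *
i,K,T=cam("wrist"); o=get_obs(); print(o['opening'],o['force'],o['tool_pos'],o['ee_rot'],o['joints'].round(3))
np.savez("w2.npz",K=K,T=T); cv2.imwrite("pics/w2.png",i)
zt=o['tool_pos'][2]+.0362+.012
for c in blobs(red(i),300):
    print(c.mean(0).round(),"held",np.round(rect(K,T,c,zt),1))
i,K,T=cam("side")
for c in blobs(red(i),60): print("side",c.mean(0).round(),"held",np.round(rect(K,T,c,zt),1),np.round(rect(K,T,c,.012),1))
E
```

```text
0.5639905839985022 [ 0.46147413  0.24779778 -0.16496615] [0.59172137 0.04709754 0.09885988] [-3.14047256e+00  3.47671856e-04 -3.26925384e-01] [ 0.087  0.806 -0.43   1.744  0.485  0.698 -0.93 ]
[319. 232.] held [596.4  63.6  76.3  51.   71.3]
side [304. 215.] held [510.9 161.2  65.9  41.   69.8] [597.9  37.5  81.7  50.8  69.8]
side [297. 180.] held [594.9  61.2  60.4  52.   71.8] [702.2 -86.6  74.9  64.4  71.8]
side [391. 170.] held [417.7 -92.2  38.   30.4  31.4] [ 482.5 -276.8   47.2   37.7   31.4]
```

View pics/w2.png

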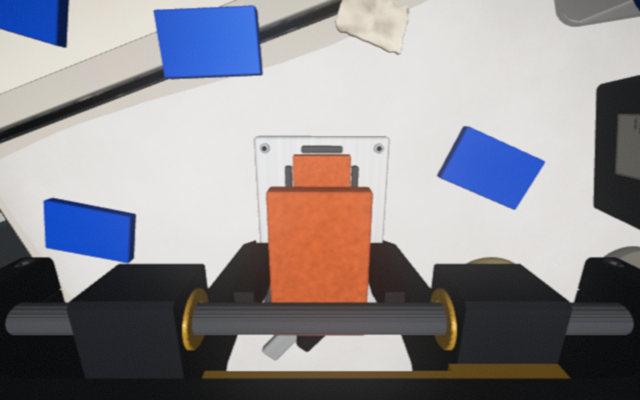

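The wrist view shows the held tile (top-face far corners near (268,192) and (371,191)) in line with the lower tile in the nest, whose far edge is at row 155 from (294) to (350). Measuring the edges for the final offset.

```bash
python3 - <<'E'
from h import *
i=cv2.imread("pics/w2.png"); d=np.load("w2.npz"); K,T=d["K"],d["T"]; m=red(i)
print("col320", [(r,tuple(int(v) for v in i[r,320])) for r in list(range(151,159))+list(range(184,196))+list(range(333,338))])
def edges(rows,lo,hi):
    L=[];Rr=[]
    g=i[:,:,2].astype(float)-i[:,:,0]
    for r in rows:
        s=np.flatnonzero(g[r,lo:hi]>60)+lo; L.append((s[0]-.5,r)); Rr.append((s[-1]+.5,r))
    return np.array(L),np.array(Rr)
zt=.0989+.0482
for nm,rows,z in (("held",range(198,238),zt),("low",range(160,182),.024)):
    L,Q=[ray(K,T,e,z)[:,:2] for e in edges(rows,255,385)]
    out=[]
    for P in (L,Q):
        f=np.polyfit(P[:,1],P[:,0],1); out.append(f)
    f=np.mean(out,0); a=np.degrees(np.arctan2(1,f[0])); 
    n=np.array([1,-f[0]])/np.hypot(1,f[0])
    print(nm,"angle",[np.degrees(np.arctan2(1,q[0])).round(2) for q in out],"width mm",((Q@n).mean()-(L@n).mean())*1000,"x at y=.05: ",np.polyval(f,.05))
print("held top edge world",ray(K,T,[[320,191.5],[320,192.5]],zt),"bottom-near",ray(K,T,[[320,335.5]],zt),"low top edge",ray(K,T,[[320,154.5]],.024))
E
```

```text
col320 [(151, (96, 95, 97)), (152, (119, 118, 121)), (153, (157, 158, 166)), (154, (114, 122, 155)), (155, (67, 89, 154)), (156, (73, 107, 201)), (157, (79, 118, 220)), (158, (78, 118, 221)), (184, (72, 117, 220)), (185, (70, 114, 217)), (186, (66, 102, 193)), (187, (53, 75, 140)), (188, (49, 67, 123)), (189, (52, 72, 128)), (190, (50, 70, 131)), (191, (55, 79, 150)), (192, (58, 94, 184)), (193, (65, 104, 203)), (194, (67, 109, 211)), (195, (67, 112, 218)), (333, (88, 85, 89)), (334, (84, 86, 100)), (335, (58, 71, 109)), (336, (43, 47, 66)), (337, (39, 39, 43))]
held angle [np.float64(70.86), np.float64(71.45)] width mm 49.552716440680044 x at y=.05:  0.5916223473606829
low angle [np.float64(69.85), np.float64(70.62)] width mm 49.52510782393726 x at y=.05:  0.593406224885626
held top edge world [[0.60364849 0.08357633 0.1471    ]
 [0.6034947  0.08312144 0.1471    ]] bottom-near [[0.57796106 0.00760141 0.1471    ]] low top edge [[0.60409795 0.08364883 0.024     ]]
```

Offsets are about 1.7 mm in jig x and 0.2 mm along y, with lengths 80.0 and widths 49.5, so the measurement is consistent. Correct and descend to about 12 mm above the pile.

Request:
carry_out:
  moves:
    - {"hand": 0.045,"x": 0.0015,"y": -0.0005,"z": -0.03,"wx": 0,"wy": 0,"wz": -0.006}
    - {"hand": 0.045,"x": 0.0015,"y": -0.0005,"z": -0.06,"wx": 0,"wy": 0,"wz": -0.006}
    - {"hand": 0.045,"x": 0.0015,"y": -0.0005,"z": -0.08,"wx": 0,"wy": 0,"wz": -0.006}
    - {"hand": 0.045,"x": 0.0015,"y": -0.0005,"z": -0.09,"wx": 0,"wy": 0,"wz": -0.006}
    - {"hand": 0.045,"x": 0.0015,"y": -0.0005,"z": -0.098,"wx": 0,"wy": 0,"wz": -0.006}
    - {"hand": 0.045,"x": 0.0015,"y": -0.0005,"z": -0.101,"wx": 0,"wy": 0,"wz": -0.006}
    - {"hand": 0.045,"x": 0.0015,"y": -0.0005,"z": -0.101,"wx": 0,"wy": 0,"wz": -0.006}

```text
time: 11.7
tool_pos: [0.5938, 0.0445, -0.0019]
ee_rot: [-3.141, -0.001, -0.336]
force: [-0.3, 0.5, -0.8]
opening: 0.562
```

```bash
python3 - <<'E'
from h import *
i,K,T=cam("wrist"); o=get_obs(); print(o['opening'],o['force'],o['tool_pos'],o['ee_rot'])
np.savez("w3.npz",K=K,T=T); cv2.imwrite("pics/w3.png",i)
a=i[60:380,170:470]; s,K2,T2=cam("side"); 
b=cv2.resize(s[170:250,265:355],None,fx=4,fy=4,interpolation=cv2.INTER_CUBIC)
cv2.imwrite("pics/n1.png",np.hstack([cv2.resize(a,None,fx=1.4,fy=1.4)[:320*1],b[:320]]) if 0 else np.hstack([a,b]))
E
```

```text
0.5570335193627833 [-0.16723842  0.14920985 -1.30798252] [ 0.59405717  0.0444448  -0.00163215] [-3.14094993e+00 -1.10059408e-03 -3.36008801e-01]
```

View pics/n1.png

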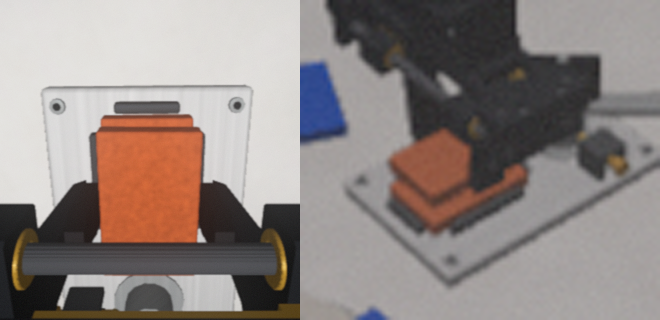

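```bash
cat > e.py <<'E'
from h import *
import sys
def meas(i,K,T,zt):
    g=i[:,:,2].astype(float)-i[:,:,0]
    print("col320",[(r,int(i[r,320,2])) for r in range(168,200)])
    rows=range(198,236); P=[]
    for k in (0,-1):
        e=[]
        for r in rows:
            s=np.flatnonzero(g[r,240:400]>60)+240; e.append((s[k]+(.5 if k else -.5),r))
        P.append(ray(K,T,e,zt)[:,:2])
    fs=[np.polyfit(p[:,1],p[:,0],1) for p in P]; print("held ang",[np.degrees(np.arctan2(1,f[0])).round(2) for f in fs],"x at y=.08",[np.polyval(f,.08).round(4) for f in fs])
if __name__=="__main__":
    i=cv2.imread("pics/w3.png"); d=np.load("w3.npz"); K,T=d["K"],d["T"]; meas(i,K,T,.0465)
    g=i[:,:,2].astype(float)-i[:,:,0]
    for r in range(174,187):
        s=np.flatnonzero(g[r,240:400]>60)+240
        print(r,s[0],s[-1],ray(K,T,[(s[0]-.5,r),(s[-1]+.5,r)],.024)[:,:2].round(4).tolist())
    h=cv2.HoughCircles(cv2.cvtColor(i,cv2.COLOR_BGR2GRAY)[140:190,200:430],cv2.HOUGH_GRADIENT,1,50,param1=80,param2=10,minRadius=4,maxRadius=11); print("screws",h)
E
python3 e.py
```

```text
col320 [(168, 97), (169, 94), (170, 92), (171, 88), (172, 90), (173, 131), (174, 170), (175, 135), (176, 115), (177, 127), (178, 158), (179, 190), (180, 203), (181, 212), (182, 214), (183, 215), (184, 214), (185, 207), (186, 178), (187, 131), (188, 116), (189, 120), (190, 123), (191, 139), (192, 175), (193, 193), (194, 202), (195, 208), (196, 210), (197, 209), (198, 211), (199, 207)]
held ang [np.float64(70.71), np.float64(70.35)] x at y=.08 [np.float64(0.5789), np.float64(0.632)]Traceback (most recent call last):
  File "e.py", line 18, in <module>
    print(r,s[0],s[-1],ray(K,T,[(s[0]-.5,r),(s[-1]+.5,r)],.024)[:,:2].round(4).tolist())
            ~^^^
IndexError: index 0 is out of bounds for axis 0 with size 0
```

```bash
sed -i 's/range(174,187)/range(180,185)/' e.py; cat >> e.py <<'E'
    print("held edge",ray(K,T,[[320,191.7]],.0465)," low edge",ray(K,T,[[320,178]],.024))
    gr=255-cv2.cvtColor(i,cv2.COLOR_BGR2GRAY).astype(float)
    for x,y in ((227,166),(407,164)):
        w=np.clip(gr[y-9:y+10,x-9:x+10]-120,0,None); Y,X=np.mgrid[y-9:y+10,x-9:x+10]
        print("screw",(w*X).sum()/w.sum(),(w*Y).sum()/w.sum(),ray(K,T,[[(w*X).sum()/w.sum(),(w*Y).sum()/w.sum()]],.012))
E
python3 e.py | tail -9
```

```text
183 271 362 [[0.5808, 0.0881], [0.6272, 0.0719]]
184 271 362 [[0.5806, 0.0876], [0.6271, 0.0713]]
screws [[[205.5  24.5   8. ]
  [ 27.5  25.5   8.8]
  [ 93.5  27.5  10.4]
  [156.5  39.5   6.9]]]
held edge [[0.60607565 0.08044917 0.0465    ]]  low edge [[0.60669481 0.08193345 0.024     ]]
screw 226.0533281432464 166.60568314519267 [[0.55792878 0.10320602 0.012     ]]
screw 406.93654434250766 165.11620795107032 [[0.65467886 0.07025511 0.012     ]]
```

Request:
carry_out:
  moves:
    - {"hand": 0.045,"x": -0.0004,"y": 0.0018,"z": -0.001,"wx": 0,"wy": 0,"wz": 0.007}
    - {"hand": 0.045,"x": -0.0004,"y": 0.0018,"z": -0.003,"wx": 0,"wy": 0,"wz": 0.007}
    - {"hand": 0.045,"x": -0.0004,"y": 0.0018,"z": -0.005,"wx": 0,"wy": 0,"wz": 0.007}
    - {"hand": 0.045,"x": -0.0004,"y": 0.0018,"z": -0.007,"wx": 0,"wy": 0,"wz": 0.007}
    - {"hand": 0.045,"x": -0.0004,"y": 0.0018,"z": -0.008,"wx": 0,"wy": 0,"wz": 0.007}
    - {"hand": 0.045,"x": -0.0004,"y": 0.0018,"z": -0.008,"wx": 0,"wy": 0,"wz": 0.007}
    - {"hand": 0.045,"x": -0.0004,"y": 0.0018,"z": -0.008,"wx": 0,"wy": 0,"wz": 0.007}

```text
time: 12.5
tool_pos: [0.5931, 0.046, -0.0103]
ee_rot: [3.142, 0.0, -0.329]
force: [-0.3, 0.3, -0.3]
opening: 0.561
```

```bash
python3 - <<'E'
from h import *; from e import meas
i,K,T=cam("wrist"); o=get_obs(); print(o['force'],o['tool_pos'],o['ee_rot'])
zt=o['tool_pos'][2]+.0482; meas(i,K,T,zt)
np.savez("w4.npz",K=K,T=T); cv2.imwrite("pics/w4.png",i); g=i[:,:,2].astype(float)-i[:,:,0]
for r in range(180,193):
    s=np.flatnonzero(g[r,240:400]>60)+240
    if len(s): print(r,s[0],s[-1],ray(K,T,[(s[0]-.5,r),(s[-1]+.5,r)],.024)[:,:2].round(4).tolist())
E
```

```text
[ 0.67061963  0.18478948 -0.70865733] [ 0.5931177   0.04605559 -0.01023862] [-3.14155566e+00 -1.21683748e-04 -3.29059882e-01]
col320 [(168, 77), (169, 85), (170, 91), (171, 96), (172, 98), (173, 95), (174, 94), (175, 91), (176, 87), (177, 83), (178, 107), (179, 147), (180, 126), (181, 116), (182, 115), (183, 126), (184, 161), (185, 183), (186, 170), (187, 127), (188, 116), (189, 118), (190, 121), (191, 140), (192, 173), (193, 191), (194, 203), (195, 206), (196, 209), (197, 206), (198, 209), (199, 209)]
held ang [np.float64(71.09), np.float64(70.77)] x at y=.08 [np.float64(0.5774), np.float64(0.6303)]
181 285 361 [[0.5888, 0.0896], [0.6256, 0.077]]
182 275 364 [[0.5838, 0.0908], [0.6269, 0.076]]
183 274 365 [[0.5831, 0.0905], [0.6272, 0.0754]]
184 272 366 [[0.582, 0.0903], [0.6275, 0.0747]]
185 272 367 [[0.5818, 0.0898], [0.6279, 0.0741]]
186 272 367 [[0.5816, 0.0893], [0.6277, 0.0736]]
187 272 367 [[0.5814, 0.0889], [0.6276, 0.0731]]
188 277 367 [[0.5836, 0.0875], [0.6274, 0.0725]]
189 271 368 [[0.5805, 0.088], [0.6278, 0.0719]]
190 269 368 [[0.5794, 0.0879], [0.6276, 0.0714]]
191 268 370 [[0.5787, 0.0876], [0.6284, 0.0705]]
192 267 371 [[0.578, 0.0872], [0.6288, 0.0699]]
```

```bash
python3 - <<'E'
from h import *
i=cv2.imread("pics/w4.png").astype(float); d=np.load("w4.npz"); K,T=d["K"],d["T"]; u=np.array([.3224,.9466]); e=np.array([.9466,-.3224])
for c in (285,300,320,340,355):
    p=i[:,c-3:c+4,2].mean(1)
    f=lambda lo,hi,lev:[r+(lev-p[r])/(p[r+1]-p[r]) for r in range(lo,hi) if (p[r]-lev)*(p[r+1]-lev)<0][:1]
    low=f(182,186,155); top=f(189,196,165); bot=f(185,189,150)
    print(c,low,bot,top,*[(ray(K,T,[[c,r[0]]],z)[0,:2]@u).round(4) if r else None for r,z in ((low,.024),(bot,.026),(top,.038))])
E
```

```text
285 [np.float64(183.88584474885846)] [np.float64(186.1902834008097)] [np.float64(191.65234375)] 0.2732 0.2725 0.2728
300 [np.float64(183.7415254237288)] [np.float64(186.49842271293375)] [np.float64(191.58687258687257)] 0.2732 0.2723 0.2728
320 [np.float64(183.82258064516128)] [np.float64(186.46732026143792)] [np.float64(191.71848739495798)] 0.2732 0.2723 0.2727
340 [np.float64(183.81376518218624)] [np.float64(186.45714285714286)] [np.float64(191.71370967741936)] 0.2732 0.2723 0.2727
355 [np.float64(183.92139737991266)] [np.float64(186.45238095238096)] [np.float64(191.8230452674897)] 0.2731 0.2723 0.2727
```

Request:
carry_out:
  moves:
    - {"hand": 0.045,"x": 0.0006,"y": 0.0004,"z": 0,"wx": 0,"wy": 0,"wz": 0.002}
    - {"hand": 0.045,"x": 0.0006,"y": 0.0004,"z": -0.0005,"wx": 0,"wy": 0,"wz": 0.002}
    - {"hand": 0.045,"x": 0.0006,"y": 0.0004,"z": -0.001,"wx": 0,"wy": 0,"wz": 0.002}
    - {"hand": 0.045,"x": 0.0006,"y": 0.0004,"z": -0.0015,"wx": 0,"wy": 0,"wz": 0.002}
    - {"hand": 0.045,"x": 0.0006,"y": 0.0004,"z": -0.002,"wx": 0,"wy": 0,"wz": 0.002}
    - {"hand": 0.045,"x": 0.0006,"y": 0.0004,"z": -0.002,"wx": 0,"wy": 0,"wz": 0.002}

```text
time: 13.15
tool_pos: [0.5936, 0.0464, -0.0123]
ee_rot: [3.142, 0.0, -0.327]
force: [-0.3, -0.1, -0.2]
opening: 0.564
```

Request:
carry_out:
  moves:
    - {"hand": 0.045,"x": 0,"y": 0,"z": -0.0005,"wx": 0,"wy": 0,"wz": 0}
    - {"hand": 0.045,"x": 0,"y": 0,"z": -0.0008,"wx": 0,"wy": 0,"wz": 0}
    - {"hand": 0.045,"x": 0,"y": 0,"z": -0.0008,"wx": 0,"wy": 0,"wz": 0}

```text
time: 13.45
tool_pos: [0.5937, 0.0465, -0.013]
ee_rot: [-3.142, -0.0, -0.327]
force: [0.8, -1.0, -0.4]
opening: 0.565
```

Request:
carry_out:
  moves:
    - {"hand": 0.045,"x": 0,"y": 0,"z": -0.0005,"wx": 0,"wy": 0,"wz": 0}
    - {"hand": 0.045,"x": 0,"y": 0,"z": -0.001,"wx": 0,"wy": 0,"wz": 0}
    - {"hand": 0.045,"x": 0,"y": 0,"z": -0.001,"wx": 0,"wy": 0,"wz": 0}

```text
time: 13.75
tool_pos: [0.5937, 0.0464, -0.0131]
ee_rot: [3.141, -0.001, -0.327]
force: [-2.6, -0.2, 7.4]
opening: 0.563
```

Contact shows 7.4 N at the expected height. Ease off and release.

Request:
carry_out:
  moves:
    - {"hand": 0.045,"x": 0,"y": 0,"z": 0.0006,"wx": 0,"wy": 0,"wz": 0}
    - {"hand": 0.045,"x": 0,"y": 0,"z": 0.0006,"wx": 0,"wy": 0,"wz": 0}
    - {"hand": 0.07,"x": 0,"y": 0,"z": 0.0006,"wx": 0,"wy": 0,"wz": 0}
    - {"hand": 0.07,"x": 0,"y": 0,"z": 0.0006,"wx": 0,"wy": 0,"wz": 0}
    - {"hand": 0.07,"x": 0,"y": 0,"z": 0.0006,"wx": 0,"wy": 0,"wz": 0}
    - {"hand": 0.07,"x": 0,"y": 0,"z": 0.0006,"wx": 0,"wy": 0,"wz": 0}
    - {"hand": 0.07,"x": 0,"y": 0,"z": 0.0006,"wx": 0,"wy": 0,"wz": 0}

```text
time: 14.45
tool_pos: [0.5937, 0.0464, -0.0136]
ee_rot: [3.142, 0.0, -0.327]
force: [-0.3, 0.3, -0.1]
opening: 0.792
```

```bash
python3 - <<'E'
from h import *
i,K,T=cam("wrist"); o=get_obs(); print(o['force'],o['tool_pos'],o['opening'])
i=i.astype(float)
for c in (300,320,340): print(c,i[176:198,c,2].astype(int).tolist())
g=i[:,:,2]-i[:,:,0]
for r in range(182,240,4):
    s=np.flatnonzero(g[r,240:400]>60)+240
    print(r,s[0],s[-1])
E
```

```text
[ 0.581475   -0.32203334  1.01126518] [ 0.59365108  0.04645348 -0.01356369] 0.7951723802656643
300 [90, 90, 84, 84, 84, 117, 141, 120, 111, 113, 113, 107, 110, 112, 116, 127, 163, 186, 195, 203, 203, 205]
320 [91, 85, 86, 80, 84, 113, 141, 121, 111, 116, 114, 109, 108, 113, 113, 125, 158, 182, 194, 199, 202, 201]
340 [88, 88, 83, 80, 85, 115, 141, 118, 111, 113, 111, 106, 108, 111, 111, 125, 160, 184, 195, 200, 201, 198]Traceback (most recent call last):
  File "<stdin>", line 8, in <module>
IndexError: index 0 is out of bounds for axis 0 with size 0
```

The lower tile's top strip is gone and the two side faces merge, so the pile is flush. Retreat straight up and turn for the knob.

Request:
carry_out:
  moves:
    - {"hand": 0.088,"x": 0,"y": 0,"z": 0.003,"wx": 0,"wy": 0,"wz": 0}
    - {"hand": 0.088,"x": 0,"y": 0,"z": 0.015,"wx": 0,"wy": 0,"wz": 0}
    - {"hand": 0.088,"x": 0,"y": 0,"z": 0.05,"wx": 0,"wy": 0,"wz": 0}
    - {"hand": 0.088,"x": 0,"y": 0,"z": 0.1,"wx": 0,"wy": 0,"wz": 0}
    - {"hand": 0.088,"x": 0,"y": 0,"z": 0.135,"wx": 0,"wy": 0,"wz": 0.1}
    - {"hand": 0.088,"x": -0.01,"y": -0.03,"z": 0.135,"wx": 0,"wy": 0,"wz": 0.24}
    - {"hand": 0.088,"x": -0.02,"y": -0.06,"z": 0.135,"wx": 0,"wy": 0,"wz": 0.38}
    - {"hand": 0.088,"x": -0.0315,"y": -0.089,"z": 0.135,"wx": 0,"wy": 0,"wz": 0.52}
    - {"hand": 0.088,"x": -0.0315,"y": -0.089,"z": 0.135,"wx": 0,"wy": 0,"wz": 0.66}
    - {"hand": 0.088,"x": -0.0315,"y": -0.089,"z": 0.135,"wx": 0,"wy": 0,"wz": 0.8}
    - {"hand": 0.088,"x": -0.0315,"y": -0.089,"z": 0.135,"wx": 0,"wy": 0,"wz": 0.94}
    - {"hand": 0.088,"x": -0.0315,"y": -0.089,"z": 0.135,"wx": 0,"wy": 0,"wz": 1.08}
    - {"hand": 0.088,"x": -0.0315,"y": -0.089,"z": 0.135,"wx": 0,"wy": 0,"wz": 1.22}
    - {"hand": 0.088,"x": -0.0315,"y": -0.089,"z": 0.135,"wx": 0,"wy": 0,"wz": 1.36}
    - {"hand": 0.088,"x": -0.0315,"y": -0.089,"z": 0.135,"wx": 0,"wy": 0,"wz": 1.5}
    - {"hand": 0.088,"x": -0.0315,"y": -0.089,"z": 0.135,"wx": 0,"wy": 0,"wz": 1.64}
    - {"hand": 0.088,"x": -0.0315,"y": -0.089,"z": 0.135,"wx": 0,"wy": 0,"wz": 1.64}

```text
time: 16.2
tool_pos: [0.5622, -0.043, 0.1221]
ee_rot: [3.141, 0.0, 1.313]
force: [-0.3, 0.1, 0.3]
opening: 1.001
```

```bash
python3 - <<'E'
from h import *
o=get_obs(); print(o['tool_pos'],o['ee_rot'],o['joints'].round(3))
i,K,T=cam("wrist"); cv2.imwrite("pics/w5.png",i); np.savez("w5.npz",K=K,T=T)
for c in blobs(red(i),300): print("wrist",c.mean(0).round(),np.round(rect(K,T,c,.036),1))
s,K2,T2=cam("side"); cv2.imwrite("pics/s5.png",s)
for c in blobs(red(s),60): print("side",c.mean(0).round(),np.round(rect(K2,T2,c,.036),1))
print("knob px",proj(K,T,[[.5623,-.0424,.08],[.5623,-.0424,.046]]))
E
```

```text
[ 0.56216215 -0.04298299  0.12213101] [3.14123377e+00 9.17843814e-06 1.31293495e+00] [ 0.489  0.858 -0.896  1.807  0.844  0.911  0.513]
wrist [417. 199.] [590.4  43.5  82.8  52.5  71.1]
wrist [ 65. 171.] [ 483.1 -258.    47.2   42.6   28.3]
side [303. 212.] [590.3  50.7  81.1  48.3  70. ]
side [391. 170.] [ 471.  -244.    45.5   36.4   31.4]
knob px [[319.92687752 210.12334712]
 [319.79838223 198.10165111]]
```

```bash
python3 - <<'E'
from h import *
i=cv2.imread("pics/w5.png"); d=np.load("w5.npz"); K,T=d["K"],d["T"]
g=cv2.cvtColor(i,cv2.COLOR_BGR2GRAY)
Y,X=np.mgrid[150:260,260:380]; k=g[150:260,260:380]<60
P=ray(K,T,np.c_[X[k],Y[k]],.08)[:,:2]-[.5623,-.0424]
r=np.hypot(*P.T); a=np.degrees(np.arctan2(P[:,1],P[:,0]))%360
print(np.histogram(a[(r>.021)&(r<.026)],36,(0,360)))
for lo in (0,180):
    s=(r>.02)&(r<.027)&(a>=lo)&(a<lo+180)
    print(lo,s.sum(),P[s].mean(0))
for y in range(150,262,4): print(''.join('#' if v<60 else ('+' if v<110 else '.') for v in g[y,250:390:2]))
E
```

```text
(array([ 0,  1, 26, 30, 29, 12,  1,  0,  0,  0,  0,  8, 18, 29, 34, 35, 33,
       31, 34, 35, 33, 18,  1,  0,  0,  0,  0,  0,  0,  0,  0,  0,  0,  0,
        0,  0]), array([  0.,  10.,  20.,  30.,  40.,  50.,  60.,  70.,  80.,  90., 100.,
       110., 120., 130., 140., 150., 160., 170., 180., 190., 200., 210.,
       220., 230., 240., 250., 260., 270., 280., 290., 300., 310., 320.,
       330., 340., 350., 360.]))
0 374 [-0.00675534  0.01193907]
180 165 [-0.02175787 -0.00698181]
................................+++++++++++++.........................
................................++++++++++++..........................
................................++++++++++++..........................
....................................++++++++.........................+
.....................................................................+
...............................................................+++++++
...............................................................++++.+.
...........................###+.+########+.................+++++++....
.........................##################+..
[... 673 characters left out ...]
............................+###########+............+.......
.......................................+##########....................
..........................................######+.....................
.................#+.........................++........................
......................................................................
......................................................................
......................................................................
......................................................................
......................................................................
......................................................................
```

The wing lies at about 215°, matching the earlier estimate. Turn to align, then descend with the tips about 20 mm over the wing.

Request:
carry_out:
  moves:
    - {"hand": 0.088,"x": 0,"y": 0.0005,"z": 0,"wx": 0,"wy": 0,"wz": 0.14}
    - {"hand": 0.088,"x": 0,"y": 0.0005,"z": 0,"wx": 0,"wy": 0,"wz": 0.28}
    - {"hand": 0.088,"x": 0,"y": 0.0005,"z": 0,"wx": 0,"wy": 0,"wz": 0.42}
    - {"hand": 0.088,"x": 0,"y": 0.0005,"z": 0,"wx": 0,"wy": 0,"wz": 0.56}
    - {"hand": 0.088,"x": 0,"y": 0.0005,"z": 0,"wx": 0,"wy": 0,"wz": 0.7}
    - {"hand": 0.088,"x": 0,"y": 0.0005,"z": 0,"wx": 0,"wy": 0,"wz": 0.84}
    - {"hand": 0.088,"x": 0,"y": 0.0005,"z": -0.03,"wx": 0,"wy": 0,"wz": 0.86}
    - {"hand": 0.088,"x": 0,"y": 0.0005,"z": -0.06,"wx": 0,"wy": 0,"wz": 0.86}
    - {"hand": 0.088,"x": 0,"y": 0.0005,"z": -0.08,"wx": 0,"wy": 0,"wz": 0.86}
    - {"hand": 0.088,"x": 0,"y": 0.0005,"z": -0.09,"wx": 0,"wy": 0,"wz": 0.86}
    - {"hand": 0.088,"x": 0,"y": 0.0005,"z": -0.097,"wx": 0,"wy": 0,"wz": 0.86}
    - {"hand": 0.088,"x": 0,"y": 0.0005,"z": -0.102,"wx": 0,"wy": 0,"wz": 0.86}
    - {"hand": 0.088,"x": 0,"y": 0.0005,"z": -0.102,"wx": 0,"wy": 0,"wz": 0.86}

```text
time: 17.6
tool_pos: [0.5624, -0.042, 0.0197]
ee_rot: [3.141, 0.0, 2.173]
force: [0.6, 0.9, -0.1]
opening: 1.001
```

Request:
carry_out:
  moves:
    - {"hand": 0.005,"x": 0,"y": 0,"z": 0,"wx": 0,"wy": 0,"wz": 0}
    - {"hand": 0.005,"x": 0,"y": 0,"z": 0,"wx": 0,"wy": 0,"wz": 0}
    - {"hand": 0.005,"x": 0,"y": 0,"z": 0,"wx": 0,"wy": 0,"wz": 0}
    - {"hand": 0.005,"x": 0,"y": 0,"z": 0,"wx": 0,"wy": 0,"wz": 0}
    - {"hand": 0.005,"x": 0,"y": 0,"z": 0,"wx": 0,"wy": 0,"wz": 0}
    - {"hand": 0.005,"x": 0,"y": 0,"z": 0,"wx": 0,"wy": 0,"wz": 0}
    - {"hand": 0.005,"x": 0,"y": 0,"z": 0,"wx": 0,"wy": 0,"wz": 0}
    - {"hand": 0.005,"x": 0,"y": 0,"z": 0,"wx": 0,"wy": 0,"wz": 0}
    - {"hand": 0.005,"x": 0,"y": 0,"z": 0,"wx": 0,"wy": 0,"wz": 0}
    - {"hand": 0.005,"x": 0,"y": 0,"z": 0,"wx": 0,"wy": 0,"wz": 0}
  newtons: 15

```text
time: 18.6
tool_pos: [0.562, -0.0418, 0.0195]
ee_rot: [-3.142, -0.0, 2.173]
force: [-0.5, 0.2, 0.5]
opening: 0.156
```

```bash
python3 - <<'E'
from h import *
o=get_obs(); print({k:np.round(o[k],3) for k in ('time','joints','tool_pos','ee_rot','force','torque','opening')})
E
```

```text
{'time': np.float64(18.6), 'joints': array([ 0.513,  1.074, -0.972,  1.855,  1.157,  0.915,  1.131]), 'tool_pos': array([ 0.562, -0.042,  0.02 ]), 'ee_rot': array([-3.142, -0.   ,  2.173]), 'force': array([-0.502,  0.206,  0.488]), 'torque': array([0.188, 0.064, 0.024]), 'opening': np.float64(0.156)}
```

It holds the 14 mm wing. Increase the grip and turn clockwise, first stage.

Request:
carry_out:
  moves:
    - {"hand": 0.005,"x": 0,"y": 0,"z": 0,"wx": 0,"wy": 0,"wz": -0.02}
    - {"hand": 0.005,"x": 0,"y": 0,"z": 0,"wx": 0,"wy": 0,"wz": -0.1}
    - {"hand": 0.005,"x": 0,"y": 0,"z": 0,"wx": 0,"wy": 0,"wz": -0.2}
    - {"hand": 0.005,"x": 0,"y": 0,"z": 0,"wx": 0,"wy": 0,"wz": -0.3}
    - {"hand": 0.005,"x": 0,"y": 0,"z": 0,"wx": 0,"wy": 0,"wz": -0.4}
    - {"hand": 0.005,"x": 0,"y": 0,"z": 0,"wx": 0,"wy": 0,"wz": -0.5}
    - {"hand": 0.005,"x": 0,"y": 0,"z": 0,"wx": 0,"wy": 0,"wz": -0.6}
    - {"hand": 0.005,"x": 0,"y": 0,"z": 0,"wx": 0,"wy": 0,"wz": -0.7}
    - {"hand": 0.005,"x": 0,"y": 0,"z": 0,"wx": 0,"wy": 0,"wz": -0.8}
    - {"hand": 0.005,"x": 0,"y": 0,"z": 0,"wx": 0,"wy": 0,"wz": -0.9}
    - {"hand": 0.005,"x": 0,"y": 0,"z": 0,"wx": 0,"wy": 0,"wz": -1.0}
    - {"hand": 0.005,"x": 0,"y": 0,"z": 0,"wx": 0,"wy": 0,"wz": -1.1}
    - {"hand": 0.005,"x": 0,"y": 0,"z": 0,"wx": 0,"wy": 0,"wz": -1.2}
    - {"hand": 0.005,"x": 0,"y": 0,"z": 0,"wx": 0,"wy": 0,"wz": -1.3}
    - {"hand": 0.005,"x": 0,"y": 0,"z": 0,"wx": 0,"wy": 0,"wz": -1.4}
    - {"hand": 0.005,"x": 0,"y": 0,"z": 0,"wx": 0,"wy": 0,"wz": -1.5}
    - {"hand": 0.005,"x": 0,"y": 0,"z": 0,"wx": 0,"wy": 0,"wz": -1.5}
  newtons: 45

```text
time: 20.3
tool_pos: [0.5626, -0.0386, 0.0196]
ee_rot: [-3.139, -0.004, 0.672]
force: [0.7, 5.9, -3.6]
opening: 0.155
```

```bash
python3 - <<'E'
from h import *
o=get_obs(); print({k:np.round(o[k],3) for k in ('time','joints','tool_pos','ee_rot','force','torque','opening')})
i,K,T=cam("side"); cv2.imwrite("pics/s6.png",i)
for c in blobs(red(i),60): print("side",c.mean(0).round(),np.round(rect(K,T,c,.036),1))
E
```

```text
{'time': np.float64(20.3), 'joints': array([ 0.385,  0.973, -0.701,  1.861,  0.976,  0.693, -0.234]), 'tool_pos': array([ 0.563, -0.039,  0.02 ]), 'ee_rot': array([-3.139, -0.004,  0.672]), 'force': array([ 0.678,  5.909, -3.557]), 'torque': array([ 0.914, -0.218, -0.014]), 'opening': np.float64(0.155)}
side [303. 212.] [590.3  50.7  81.1  48.3  70. ]
side [391. 170.] [ 471.  -244.    45.5   36.4   31.4]
```

There is 5.9 N of side load from a small centring error. Follow the knob by 3 mm and continue past the detent.

Request:
carry_out:
  moves:
    - {"hand": 0.005,"x": 0.0005,"y": 0.003,"z": 0,"wx": 0,"wy": 0,"wz": -0.05}
    - {"hand": 0.005,"x": 0.0005,"y": 0.003,"z": 0,"wx": 0,"wy": 0,"wz": -0.12}
    - {"hand": 0.005,"x": 0.0005,"y": 0.003,"z": 0,"wx": 0,"wy": 0,"wz": -0.2}
    - {"hand": 0.005,"x": 0.0005,"y": 0.003,"z": 0,"wx": 0,"wy": 0,"wz": -0.28}
    - {"hand": 0.005,"x": 0.0005,"y": 0.003,"z": 0,"wx": 0,"wy": 0,"wz": -0.36}
    - {"hand": 0.005,"x": 0.0005,"y": 0.003,"z": 0,"wx": 0,"wy": 0,"wz": -0.44}
    - {"hand": 0.005,"x": 0.0005,"y": 0.003,"z": 0,"wx": 0,"wy": 0,"wz": -0.52}
    - {"hand": 0.005,"x": 0.0005,"y": 0.003,"z": 0,"wx": 0,"wy": 0,"wz": -0.6}
    - {"hand": 0.005,"x": 0.0005,"y": 0.003,"z": 0,"wx": 0,"wy": 0,"wz": -0.68}
    - {"hand": 0.005,"x": 0.0005,"y": 0.003,"z": 0,"wx": 0,"wy": 0,"wz": -0.68}

```text
time: 21.35
tool_pos: [0.5641, -0.0382, 0.0196]
ee_rot: [-3.14, -0.003, -0.008]
force: [3.5, 1.6, -7.2]
opening: 0.154
```

```bash
python3 - <<'E'
from h import *
o=get_obs(); print({k:np.round(o[k],3) for k in ('time','joints','tool_pos','ee_rot','force','torque','opening')})
E
```

```text
{'time': np.float64(21.35), 'joints': array([ 0.297,  0.931, -0.54 ,  1.863,  0.837,  0.587, -0.799]), 'tool_pos': array([ 0.564, -0.038,  0.02 ]), 'ee_rot': array([-3.14e+00, -3.00e-03, -8.00e-03]), 'force': array([ 3.538,  1.625, -7.237]), 'torque': array([ 0.21 , -0.609, -0.073]), 'opening': np.float64(0.154)}
```

Request:
carry_out:
  moves:
    - {"hand": 0.005,"x": 0.0015,"y": 0.0005,"z": 0,"wx": 0,"wy": 0,"wz": -0.06}
    - {"hand": 0.005,"x": 0.0015,"y": 0.0005,"z": 0,"wx": 0,"wy": 0,"wz": -0.12}
    - {"hand": 0.005,"x": 0.0015,"y": 0.0005,"z": 0,"wx": 0,"wy": 0,"wz": -0.18}
    - {"hand": 0.005,"x": 0.0015,"y": 0.0005,"z": 0,"wx": 0,"wy": 0,"wz": -0.24}
    - {"hand": 0.005,"x": 0.0015,"y": 0.0005,"z": 0,"wx": 0,"wy": 0,"wz": -0.29}
    - {"hand": 0.005,"x": 0.0015,"y": 0.0005,"z": 0,"wx": 0,"wy": 0,"wz": -0.33}
    - {"hand": 0.005,"x": 0.0015,"y": 0.0005,"z": 0,"wx": 0,"wy": 0,"wz": -0.35}
    - {"hand": 0.005,"x": 0.0015,"y": 0.0005,"z": 0,"wx": 0,"wy": 0,"wz": -0.35}

```text
time: 22.15
tool_pos: [0.5648, -0.0384, 0.0195]
ee_rot: [-3.141, -0.001, -0.357]
force: [2.6, 1.4, -5.2]
opening: 0.159
```

```bash
python3 - <<'E'
from h import *
o=get_obs(); print({k:np.round(o[k],3) for k in ('time','tool_pos','ee_rot','force','torque','opening')})
i,K,T=cam("side"); cv2.imwrite("pics/s7.png",i)
for c in blobs(red(i),30): print("side",c.mean(0).round(),np.round(rect(K,T,c,.036),1))
E
```

```text
{'time': np.float64(22.15), 'tool_pos': array([ 0.565, -0.038,  0.02 ]), 'ee_rot': array([-3.141e+00, -1.000e-03, -3.570e-01]), 'force': array([ 2.616,  1.376, -5.152]), 'torque': array([ 0.049, -0.739, -0.028]), 'opening': np.float64(0.159)}
side [304. 213.] [590.2  50.6  81.4  48.3  70. ]
side [391. 170.] [ 471.  -244.    45.5   36.4   31.4]
```

Request:
carry_out:
  moves:
    - {"hand": 0.06,"x": 0,"y": 0,"z": 0,"wx": 0,"wy": 0,"wz": 0}
    - {"hand": 0.06,"x": 0,"y": 0,"z": 0,"wx": 0,"wy": 0,"wz": 0}
    - {"hand": 0.06,"x": 0,"y": 0,"z": 0,"wx": 0,"wy": 0,"wz": 0}
    - {"hand": 0.06,"x": 0,"y": 0,"z": 0,"wx": 0,"wy": 0,"wz": 0}
    - {"hand": 0.06,"x": 0,"y": 0,"z": 0,"wx": 0,"wy": 0,"wz": 0}
    - {"hand": 0.08,"x": 0,"y": 0,"z": 0.02,"wx": 0,"wy": 0,"wz": 0}
    - {"hand": 0.08,"x": 0,"y": 0,"z": 0.06,"wx": 0,"wy": 0,"wz": 0}
    - {"hand": 0.08,"x": 0,"y": 0,"z": 0.11,"wx": 0,"wy": 0,"wz": 0}
    - {"hand": 0.08,"x": 0,"y": 0,"z": 0.16,"wx": 0,"wy": 0,"wz": 0}
    - {"hand": 0.08,"x": 0,"y": 0,"z": 0.2,"wx": 0,"wy": 0,"wz": 0}
    - {"hand": 0.08,"x": 0,"y": 0,"z": 0.2,"wx": 0,"wy": 0,"wz": 0}
    - {"hand": 0.08,"x": 0,"y": 0,"z": 0.2,"wx": 0,"wy": 0,"wz": 0}

```text
time: 23.4
tool_pos: [0.5643, -0.0388, 0.2201]
ee_rot: [3.141, -0.002, -0.357]
force: [-0.3, -0.3, 0.3]
opening: 0.906
```

```bash
python3 - <<'E'
from h import *
o=get_obs(); print(o['tool_pos'],o['ee_rot'],o['opening'],o['force'])
i,K,T=cam("wrist"); cv2.imwrite("pics/w8.png",i)
s,K2,T2=cam("side"); cv2.imwrite("pics/s8.png",s)
b=np.array([.5623,-.0424]); u=np.array([.3224,.9466])
print("expected tip px (2.72)",proj(K,T,[[*(b+.075*u),.046]]),"knob",proj(K,T,[[*b,.08]]))
A=cv2.resize(i[40:290,220:430],None,fx=1.9,fy=1.9,interpolation=cv2.INTER_CUBIC)
B=cv2.resize(s[170:250,270:360],None,fx=4.4,fy=4.4,interpolation=cv2.INTER_CUBIC)
B=np.pad(B,((0,A.shape[0]-B.shape[0]),(0,0),(0,0)))
cv2.imwrite("pics/f.png",np.hstack([A,B])); print(A.shape,B.shape)
E
```

```text
[ 0.56427674 -0.03879719  0.22014108] [ 3.14145010e+00 -1.54847816e-03 -3.57158332e-01] 0.90623760488313 [-0.31191672 -0.33311687  0.3459346 ]
expected tip px (2.72) [[316.8345047  112.86136304]] knob [[318.85454629 184.85221844]]
(475, 399, 3) (475, 396, 3)
```

View pics/f.png

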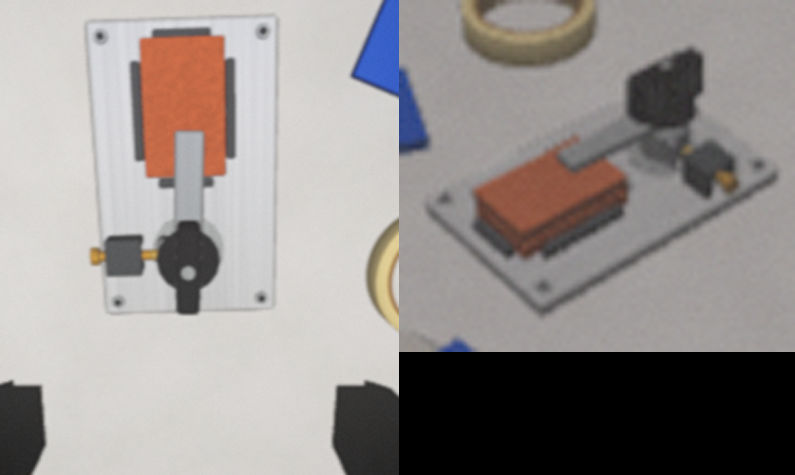

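The final view shows the keeper bar over the pile: bar end at crop (189,130), knob screw at (188,272), with the pile flush in the side crop. One last numeric check of the bar angle and tile alignment.

```bash
python3 - <<'E'
from h import *
i,K,T=cam("wrist"); o=get_obs()
px=lambda a:np.array(a,float)/1.9+[220,40]
u=np.array([.3224,.9466]); e=np.array([.9466,-.3224])
c=ray(K,T,px([[140,40],[224,36],[226,175],[146,178]]),.036)[:,:2]
print("tile mm e,u",(np.c_[c@e,c@u]*1000).round(1).tolist())
s=ray(K,T,px([[100,36],[263,31],[261,298],[118,301]]),.012)[:,:2]
print("screws e,u",(np.c_[s@e,s@u]*1000).round(1).tolist())
k=ray(K,T,px([[188,272]]),.08)[0,:2]; t=ray(K,T,px([[189,130.5]]),.046)[0,:2]; v=t-k
v2=(s[0]+s[1]-s[2]-s[3]); a=lambda w:np.arctan2(w[1],w[0])
print("theta",2.72-(a(v)-a(v2)),np.linalg.norm(v),"jig ang",np.degrees(a(v2)))
for n in ("wrist","top"):
    i,K,T=cam(n)
    for b in blobs(red(i),60): print(n,np.round(rect(K,T,b,.036),1))
E
```

```text
tile mm e,u [[520.3, 270.5], [568.8, 271.2], [569.2, 192.8], [519.8, 192.4]]
screws e,u [[494.1, 276.8], [594.2, 276.7], [594.1, 106.6], [494.3, 107.3]]
theta 2.756451341069599 0.07705284796928334 jig ang 71.21900936036029
wrist [ 482.  -274.8   47.6   26.4  -20.4]
wrist [592.2  45.6  79.2  49.4  70.7]
top [593.8  48.2  73.2  49.4  71.6]
```

```bash
python3 -c "
from plant import *
print(hand_in())"
```

```text
the job is handed in; nothing more can be done
None
```

The upper tile is on the pile, the knob is past its detent, and the keeper bar lies over the pile. I handed the job in at about 24 s of the 61 s allowed.

- **Tile:** I set it down at 7.4 N of contact force and let go. In the last picture its centre is within about 0.3 mm of the nest centre. The side view shows both tiles flush.
- **Knob:** I turned it about 2.5 rad clockwise. After letting go, the picture gives an angle of 2.76 rad, inside the 2.6 to 2.78 range for clicked home.
- **Offcut:** I did not touch it.

Things that disagreed with the brief or with each other:
- **Fingertips:** they sit about 40 mm short of the stated TCP. My first two closes on the tile went over its top without touching it. I lowered the hand in small guarded steps and then gripped it properly.
- **Regrasp:** I did not need one. The wrist joint had room for the whole turn, done in three stages without letting go. The side load on the wrist reached about 6 N mid-turn, so I shifted the hand about 3 mm to follow the knob.
- **Tile angle:** two ways of reading the upper tile's angle differ by about 0.5°. That is within measurement error, but I could not confirm squareness more finely.

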